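# Blow out a dental handpiece on the air station

### The job

Set the air first: turn the black regulator knob on the blow-out station until the gauge needle points to the bold mark at the top of its dial. Then take the straight handpiece out of the rack, put its open end over the station's brass spigot and press it down against the spring, upright and without forcing it, until its rim bears firmly on the steel collar. The air only blows while it is held down, so finish with the gripper still holding it pressed firmly home on the collar; leave the two bent handpieces and the oil bottle where they are.

Things in the scene. Friction and masses are not known exactly. Their poses are not given: they have to be found in the camera images.
- station: air blow-out station, fixed: low steel box 140 (its x) x 260 (its y) x 55 mm high, white top plate, hose at its +x side. Origin: centre of its underside. On its top along its y axis: the black regulator knob at y = -90, the round gauge (62 mm across, face up, 6 mm high) at y = 0, the nozzle (steel collar with brass spigot) at y = +90 mm
- knob_grip (a point): point on the vertical axis of the round fluted black regulator knob, 12 mm below its top, the height to grip it. Knob 36 mm in diameter, 32 mm high, on a 10 mm nut; its top is 97 mm above the bench. Clockwise from above raises the pressure; it stays where it is left (friction about 0.05 N m)
- regulator (a joint): angle of the regulator knob in rad, 0 = air shut, up to 4.71, growing clockwise as seen from above. It starts somewhere between 1.0 and 1.95
- gauge_needle (a joint): angle of the gauge needle in rad. The needle (black, the long end points) turns clockwise with the knob, by the same angle: 0 at the zero end of the 270 degree scale, 2.356 exactly on the bold mark, 4.71 at the full end
- bold_mark (a point): outer part of the bold black mark (9 x 3.4 mm) on the gauge's white dial, on the station's +x side of the dial's centre, 24 mm from it: the top of the dial for the robot. The other twelve scale marks are hair thin
- collar_top (a point): centre of the top face of the nozzle's fixed steel collar (31 mm across, 70 mm above the bench), the hard stop. From its middle rises the sprung brass spigot: 9 mm in diameter, the top 7 mm tapering to 4 mm, its tip 26 mm above this point at rest. It yields straight down, with 4 N at first and 9.6 N at 8 mm, and springs back when let go
- handpiece: the straight steel handpiece, about 90 g, upright in one of the rack's holes: 98 mm long, a round sleeve 20 mm in diameter for the lower 70 mm, then a cone to a straight thin nose. Origin: centre of its open lower end, z to the nose. Socket 12 mm wide, 18 mm deep in the lower end: its floor meets the spigot's tip with the rim 8 mm above the collar; 8 mm more brings the rim onto the collar
- handpiece_grip (a point): point on the handpiece's axis 56 mm above its open lower end, in the sleeve: a good height to grip it
- rack: aluminium block, fixed, 52 (its x) x 190 (its y) x 35 mm high, origin at the centre of its underside. Three upright blind holes 23 mm across and 20 mm deep at y = -65, 0 and +65 mm; a handpiece stands on the hole's floor, 15 mm above the bench
- contra_a: bystander: a bent (contra-angle) handpiece, steel, standing in a rack hole: sleeve 19 mm in diameter, the neck bends to a small head at the top, about 100 mm tall. Origin at the centre of its lower end
- contra_b: bystander: a second bent handpiece, the same as the other, in another hole of the rack
- oil_bottle: bystander: white oil bottle, 48 mm in diameter, 115 mm tall, standing on the bench beyond the work. Origin at the centre of its underside
- collar: the nozzle's fixed steel collar, the hard stop: 31 mm across (42 mm at its foot), 15 mm high, on top of the station's box. Origin at the centre of its underside, 15 mm below collar_top. A handpiece bears firmly on it when it is pushed down with a few newtons more than the spigot's spring takes, about 15 N in all; 50 N would be forcing it

How it is judged:
By the outcome, as a careful person would: the job done as asked, in the order asked, and still so for the second after the job is handed in, while the arm keeps its last pose, push and grip.
It also fails if it takes over 58 s, if anything falls off the work surface, if the arm or the gripper's body presses on something with over 40 N, if the wrist force passes 120 N, or if a joint passes its speed limit or range.

### The arm

A 7-joint arm with a two-finger parallel gripper is mounted at the origin on the work surface. World frame = base frame: x ahead of the robot, y to its left, z up, the work surface at z = 0. Lengths are in m, angles in rad, forces in N, time in s.
With the tool pointing down it reaches from about 0.425 to 0.95 m from the base axis. Payload 4.7 kg.
Tool frame: the origin (TCP) lies on the centre line of the jaws, within the pads' length; the fingertips stand 8 mm ahead of it and the grasp point (between the pads) lies 11 mm behind it; z points along the fingers, y is the line along which they close (so a half turn about z gives the same grasp; the last joint's range is limited). The gripper opens to 85 mm and grips with 20 to 120 N. Pads are 22 mm wide; open, the fingers measure 114 mm over their backs; the gripper's body (76 mm by 85 mm) begins 54 mm behind the grasp point. The pads swing forward as they close: fully open they stand 13 mm farther back than shut.
Start: joints at [1.262, 0.469, -0.049, 1.532, 0.024, 1.141, -0.082], TCP at [0.186, -0.649, 0.239] pointing down, gripper open.
Joint ranges: [-2.59, 2.59], [-0.33, 1.99], [-1.39, 1.29], [0.1, 2.45], [-1.04, 4.18], [0.21, 1.99], [-2.66, 2.66]. Speed limits (rad/s): [2.57, 2.57, 3.14, 3.14, 3.14, 3.14, 3.14].

### API

Orientations are given as a 3x3 rotation matrix whose columns are the frame's x, y, z axes.
In Python, from rig import arm gives the robot as it stands. Calls block until the motion is done:
- arm.movep(position, orientation): joint-space move of the TCP to a pose.
- arm.move_l(position, attitude=None, feed=0.15, until_force=None): straight line of the TCP; attitude=None keeps the orientation; feed is the mean speed in m/s. With until_force (N) it stops when the force on the tool has changed by that much, and returns True; else False.
- arm.move_joints(angles): joint-space move.
- arm.command_gripper(opening, newtons=None): finger opening in m; newtons is the grip in N (None keeps the last); returns when the fingers have stopped.
- arm.sleep(seconds).
- arm.inverse_kinematics(position, orientation): joint angles nearest the present ones, or None.
- arm.sense(): the state.
- arm.camera(name): name is "scene" or "top" or "wrist"; returns the picture (400x640x3 uint8, red, green, blue); there is no depth.
- arm.camera_params(name): a dict with "K" (3x3 intrinsics, pixels), "position" and "rotation" of the camera in the world; the wrist camera has in their place "tool_from_camera" (4x4, takes a point from camera to tool coordinates, whose origin is the TCP and whose axes are the flange's). Camera axes: x right, y down, z forward; pixel columns grow to the right and rows downward; lengths in m; the calibration is good to about 2 mm. A picture is of the moment at which its call begins: read the wrist's pose just before it. camera_params takes no time and is no camera call.
A pose or a line that the arm cannot do raises arm.Unreachable and nothing moves.
- arm.finish_job(): hands the job in; it is judged then, once.
The state is a dict: "time_s": time; "joint_pos": joint angles; "qd": joint speeds; "joint_efforts": joint torques, N m; "position": TCP position; "tcp_rot": TCP orientation; "wrist_force": force on the tool from outside, world axes, zero at the start; "ft_torque": the same for the moment, N m; "finger_gap": finger opening in m; "gripper_force": force on a finger pad.
Only numpy, scipy, OpenCV 4.12 (cv2) and the standard library are available. Lean on these libraries where they do the work, as an engineer would, in place of code of your own. Each camera call takes 0.05 s, during which the arm holds its last target. There are 200 camera calls.

## Working session

There is one attempt and no reset: what is moved stays moved. The work goes in short steps, each a Python script; the robot and the scene stay as the last script left them, time stands still between calls to the robot, and variables do not carry over. Pictures are saved under pics/ and viewed, at most 10 in all, crops included, and the job is handed in when it is done.

```bash
ls; mkdir -p pics
python3 - <<'E'
from rig import arm
import cv2,numpy as np
for n in("scene","top"):
    cv2.imwrite(f"pics/{n}0.png",arm.camera(n)[:,:,::-1]); p=arm.camera_params(n); print(n,p)
print(arm.camera_params("wrist"))
s=arm.sense();print(s)
a=cv2.imread("pics/top0.png");
E
```

```text
pics
rig.py
scene {'K': array([[413.55997945,   0.        , 318.40833631],
       [  0.        , 413.55997945, 198.58973344],
       [  0.        ,   0.        ,   1.        ]]), 'position': array([1.16219847, 0.47714409, 0.64143424]), 'rotation': array([[-0.67693169,  0.45052884, -0.58205434],
       [ 0.73604493,  0.41309506, -0.53627449],
       [-0.00116336, -0.79143934, -0.6112466 ]])}
top {'K': array([[486.98630044,   0.        , 324.5634464 ],
       [  0.        , 486.98630044, 187.89537798],
       [  0.        ,   0.        ,   1.        ]]), 'position': array([ 0.38469623, -0.00436612,  1.14685144]), 'rotation': array([[-0.0962257 , -0.96583634,  0.24062581],
       [-0.99533891,  0.09492597, -0.01701494],
       [-0.00640799, -0.24114151, -0.97046881]])}
{'K': array([[299.72487413,   0.        , 320.77685775],
       [  0.        , 299.72487413, 197.75563667],
       [  0.        ,   0.        ,   1.        ]]), 'tool_from_camera': array([[ 9.38804362e-04, -9.61421018e-01, -2.75079524e-01,
         6.95539394e-02],
       [ 9.99999549e-01,  9.42419965e-04,  1.19025857e-04
[... 334 characters left out ...]
, 'qd': array([ 0.00099012, -0.00210344,  0.00061472, -0.0037349 , -0.00121278,
        0.0003882 , -0.00068718]), 'joint_efforts': array([-2.25417821e-04, -5.11519217e+01, -4.74149804e-02, -2.38390481e+01,
        1.07376170e-02,  4.40690827e-03,  5.93422911e-06]), 'position': array([ 0.1863091 , -0.64824524,  0.23835017]), 'tcp_rot': array([[ 9.61085000e-01,  2.76252284e-01, -5.45845587e-04],
       [ 2.76252818e-01, -9.61083488e-01,  1.70597207e-03],
       [-5.33244997e-05, -1.79037555e-03, -9.99998396e-01]]), 'wrist_force': array([-0.07966201, -0.44360085,  0.87713455]), 'ft_torque': array([-0.02128997,  0.02044518, -0.0215894 ]), 'gripper_force': 0.0, 'finger_gap': 0.08591205051982335}
```

View pics/top0.png

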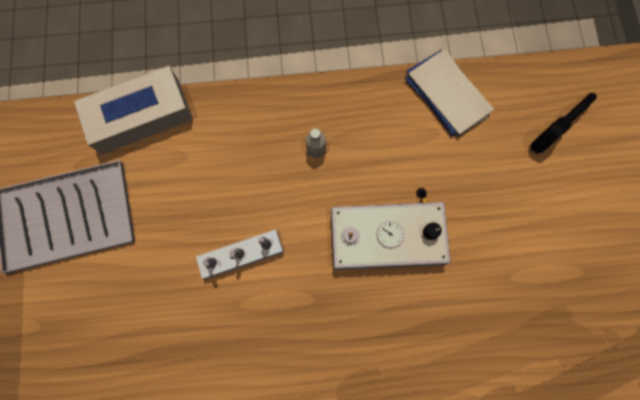

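View pics/scene0.png

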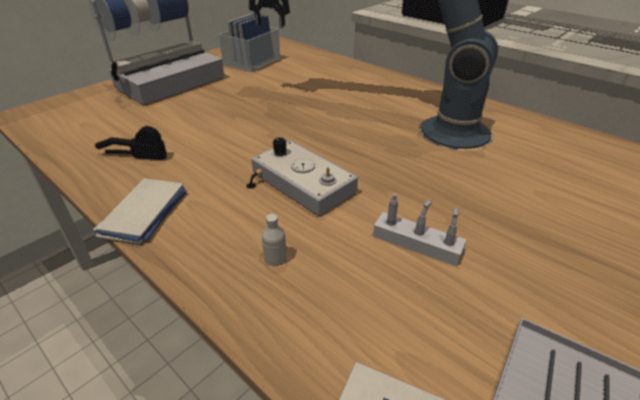

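The top view shows the station with the knob at about (432,231), gauge (390,235) and nozzle (350,236), and the rack at about (240,255). The scene view shows the straight handpiece at (392,210), in the rack hole nearest the station, which is about (265,243) in the top view. Next I take rough positions and then a wrist view.

```bash
cat > h.py <<'E'
import numpy as np,cv2
from rig import arm
def cam(n,s=None):
    p=arm.camera_params(n)
    if n!="wrist": return p["K"],p["position"],p["rotation"]
    s=s or arm.sense();T=p["tool_from_camera"];R=s["tcp_rot"]
    return p["K"],s["position"]+R@T[:3,3],R@T[:3,:3]
def ray(c,uv,z):
    K,p,R=c; d=R@np.linalg.solve(K,[uv[0],uv[1],1.]); return p+d*(z-p[2])/d[2]
def proj(c,X):
    K,p,R=c; q=K@(R.T@(np.asarray(X)-p)); return q[:2]/q[2]
def down(a): # tool down; y (closing) axis at world angle a
    y=np.array([np.cos(a),np.sin(a),0]);z=np.array([0,0,-1.]);return np.stack([np.cross(y,z),y,z],1)
def shot(name):
    s=arm.sense(); im=arm.camera("wrist")[:,:,::-1].copy(); cv2.imwrite(f"pics/{name}.png",im); return im,cam("wrist",s)
E
python3 - <<'E'
from h import *
c=cam("top")
for n,uv,z in[("knob",(432,231),.097),("gauge",(390,235),.061),("noz",(350,236),.07),("h1",(265,243),.09),("h3",(211,263),.09),("rackL",(203,278),.035),("rackR",(282,250),.035)]: print(n,ray(c,uv,z).round(4))
for n,uv in[("c",(333,211)),("c",(443,205)),("c",(447,261)),("c",(335,266))]: print(n,ray(c,uv,.055).round(4))
print(arm.sense()['tcp_rot'][:,1])
E
```

```text
knob [ 0.5262 -0.2456  0.097 ]
gauge [ 0.5313 -0.1589  0.061 ]
noz [ 0.5365 -0.0689  0.07  ]
h1 [0.5364 0.118  0.09  ]
h3 [0.5046 0.2369 0.09  ]
rackL [0.479  0.2688 0.035 ]
rackR [0.5245 0.0868 0.035 ]
c [ 0.5994 -0.0374  0.055 ]
c [ 0.5888 -0.2892  0.055 ]
c [ 0.4621 -0.2783  0.055 ]
c [ 0.4752 -0.0294  0.055 ]
[ 0.27625228 -0.96108349 -0.00179038]
```

```bash
python3 - <<'E'
from h import *
arm.movep([.56,-.16,.24],down(-np.pi/2-.05)); im,c=shot("w1")
print(arm.sense()["time_s"],[proj(c,X).round() for X in([.526,-.2456,.097],[.5313,-.159,.061],[.5365,-.069,.07])])
arm.movep([.56,.15,.24],down(-np.pi/2-.05)); im2,c=shot("w2"); print(arm.sense()["time_s"])
E
python3 -c "
import cv2,numpy as np
a=cv2.imread('pics/w1.png');b=cv2.imread('pics/w2.png')
cv2.imwrite('pics/w12.png',np.vstack([a,b])[:, :])
x=cv2.resize(np.vstack([a,b]),(480,600));cv2.imwrite('pics/v.png',x)"
```

```text
2.35 [array([408., 217.]), array([320., 205.]), array([236., 207.])]
3.5833
```

View pics/v.png

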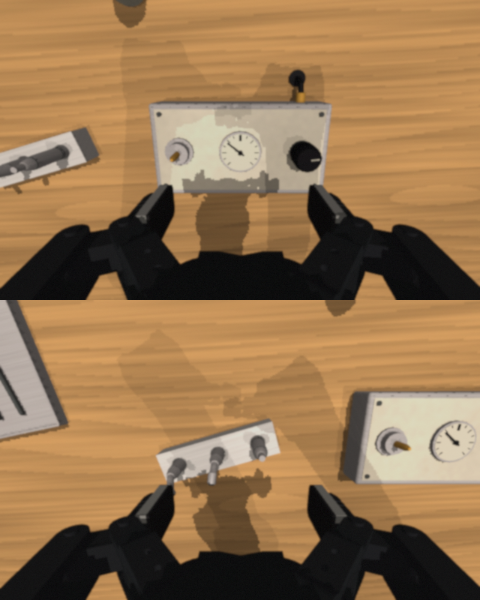

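The wrist views show the gauge at about (320,201) with its needle pointing up-left and the bold mark at the top. The knob is at (408,208) and the nozzle at (238,205). The straight handpiece is at (344,193) in w2, the hole nearest the station. Next I measure these with sub-pixel detections.

Run:
```python
import cv2,numpy as np
a=cv2.imread('pics/w1.png')[130:260,200:440];b=cv2.imread('pics/w2.png')[150:250,200:375]
A=cv2.resize(a,None,fx=3.3,fy=3.3,interpolation=2)[:, :800]; B=cv2.resize(b,None,fx=1.7,fy=1.7,interpolation=2)
v=np.zeros((600,800,3),np.uint8);v[:A.shape[0],:A.shape[1]]=A; v[430:600,:B.shape[1]]=B[:170]
cv2.imwrite('pics/v2.png',v)
g=cv2.cvtColor(cv2.imread('pics/w1.png'),6)
def cc(m,off):
    n,l,s,c=cv2.connectedComponentsWithStats(m.astype(np.uint8))
    for i in range(1,n):
        if s[i,4]>25: print(s[i,:5]+[off[0],off[1],0,0,0],(c[i]+off).round(1))
print("dark");cc(g[160:245,290:440]<70,(290,160))
h=cv2.cvtColor(cv2.imread('pics/w1.png'),cv2.COLOR_BGR2HSV)[180:235,205:270]
print("brass");cc((h[:,:,1]>110),(205,180));
```

```text
dark
[ 386  188   42   41 1241] [405.8 208.1]
brass
[227 203  12  13  89] [232.4 208.9]
[205 211   3  24  43] [205.6 225.2]
```

View pics/v2.png

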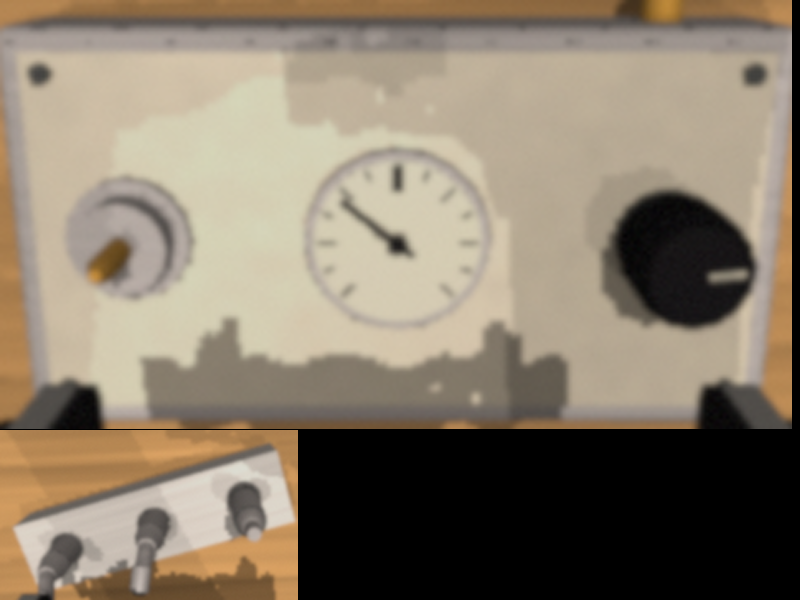

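```bash
cat >> h.py <<'E'
def dial(im,c,ctr,z=.061,S=5000.,r=.028):
    # rectified dial patch: columns = world -y, rows = world -x
    n=int(2*r*S); W=[[ctr[0]+r,ctr[1]+r,z],[ctr[0]+r,ctr[1]-r,z],[ctr[0]-r,ctr[1]-r,z],[ctr[0]-r,ctr[1]+r,z]]
    H=cv2.getPerspectiveTransform(np.float32([proj(c,w) for w in W]),np.float32([[0,0],[n,0],[n,n],[0,n]]))
    g=cv2.cvtColor(cv2.warpPerspective(im,H,(n,n),flags=cv2.INTER_CUBIC),6)
    out=[]
    N,l,s,cen=cv2.connectedComponentsWithStats((g<110).astype(np.uint8))
    for i in range(1,N):
        if s[i,4]<150: continue
        v,u=np.nonzero(l==i); P=np.stack([ctr[0]+r-v/S,ctr[1]+r-u/S],1); m=P.mean(0)
        e=np.linalg.svd(P-m,full_matrices=0)[2][0]; t=(P-m)@e
        if abs(t.min())>t.max(): e=-e
        out.append((s[i,4],(m-ctr[:2])*1e3,np.degrees(np.arctan2(e[1],e[0])),np.ptp(t)*1e3))
    return g,out
E
cat > m.py <<'E'
from h import *
def at(p):
    R=down(-np.pi/2-.05);return cam("wrist",{"position":np.array(p),"tcp_rot":R})
c1,c2=at([.56,-.16,.24]),at([.56,.15,.24])
w1=cv2.imread("pics/w1.png")
G=ray(c1,(320.3,202.7),.061);K=ray(c1,(413,213.3),.097);C=ray(c1,(234.8,205.2),.07);S=ray(c1,(228.8,214.2),.096);N=ray(c2,(350,211),.113);C2=None
if __name__=="__main__":
    for n in "GKCSN": print(n,globals()[n].round(4))
    print("dists",np.linalg.norm((K-G)[:2]),np.linalg.norm((C-G)[:2]),np.linalg.norm((C-K)[:2]),"yaw",-np.arctan2((C-K)[0],(C-K)[1]))
    g,o=dial(w1,c1,G);cv2.imwrite("pics/d1.png",g)
    for x in o: print(x)
    top=cam("top");print("top pred",[proj(top,X).round() for X in(K,G,S,N)])
    s=arm.sense();q=s["joint_pos"];print(q.round(2),s["position"])
    for a in(.45,-.5): print(a,arm.inverse_kinematics([K[0],K[1],.074],down(-np.pi/2+a)))
E
python3 m.py
```

```text
G [ 0.5341 -0.158   0.061 ]
K [ 0.5298 -0.2486  0.097 ]
C [ 0.5386 -0.0671  0.07  ]
S [ 0.5374 -0.0682  0.096 ]
N [0.5406 0.1243 0.113 ]
dists 0.09071582175990672 0.09102251376258644 0.1817383229328488 yaw -0.048193068842551784
(np.int32(311), array([21.36398714, -0.78263666]), np.float64(-3.311173152279898), np.float64(6.8348548593870735))
(np.int32(1307), array([1.4041316 , 3.27130834]), np.float64(48.132797597478834), np.float64(26.640226516941837))
top pred [array([433., 229.]), array([389., 234.]), array([350., 234.]), array([261., 240.])]
[ 0.03  0.35 -0.46  1.74  0.18  1.09 -2.12] [0.56070567 0.14758453 0.23981663]
0.45 [ 0.64958489  0.54622458 -0.37663827  1.88044415  0.27910992  0.76632575
 -1.00074471]
-0.5 [ 0.53906904  0.52712354 -0.22821817  1.8872141   0.16853747  0.74571032
 -1.85418037]
```

Run:
```python
from m import *
K=ray(c1,(413,213.3),.097)
R=down(-np.pi/2+.45)
arm.movep([K[0],K[1],.2],R); arm.command_gripper(.06,40)
print(arm.move_l([K[0],K[1],.074],feed=.1,until_force=8))
arm.command_gripper(0,40); s=arm.sense(); print(s["finger_gap"],s["gripper_force"],s["wrist_force"],s["position"])
q=np.array(s["joint_pos"]); q=q.copy()
for f in (.25,.5,.75,1):
    t=q.copy(); t[6]-=.889*f; arm.move_joints(t)
s=arm.sense(); print(s["wrist_force"],s["ft_torque"],s["position"],s["joint_pos"][6]-q[6],s["time_s"])
arm.command_gripper(.06); arm.move_l([K[0],K[1],.2],feed=.12)
arm.movep([.56,-.16,.24],down(-np.pi/2-.05)); im,c=shot("w3")
g,o=dial(im,c,G);cv2.imwrite("pics/d3.png",g);cv2.imwrite("pics/v3.png",np.hstack([cv2.resize(im[130:260,200:440],None,fx=2,fy=2),cv2.cvtColor(cv2.resize(g,(260,260)),8)]))
for x in o: print(x)
print(arm.sense()["time_s"])
```

```text
False
0.03444385410472669 39.82528667198494 [-1.5876281   0.71276641  5.47471224] [ 0.53010931 -0.24869807  0.07479376]
[ 1.11548003 -3.53478966  0.12824905] [-0.69705467 -0.07013216 -0.05102926] [ 0.53011185 -0.2494982   0.07483022] -0.8831997862797314 8.5
(np.int32(518), array([19.2007722 , -1.91776062]), np.float64(172.55214067871114), np.float64(11.631757401396944))
(np.int32(851), array([-1.14759107, -0.98190364]), np.float64(-1.5047101432557335), np.float64(10.20698638151387))
10.6
```

View pics/v3.png

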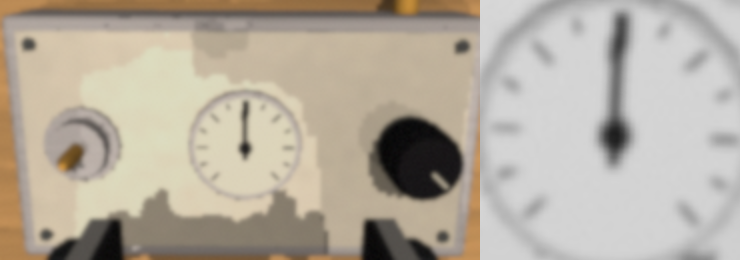

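The needle now lies on the bold mark. I'll quantify the residual from the shaft pixels and measure the handpiece from a close view of the rack.

Run:
```python
from m import *
for f in ("d3",):
    g=cv2.imread(f"pics/{f}.png",0).astype(float); P=[]
    for v in range(20,115,2):
        row=g[v,110:180]; w=np.clip(190-row,0,None)
        if w.sum()>50: P.append((v,110+(w*np.arange(70)).sum()/w.sum()))
    P=np.array(P)
    for lo,hi in((20,50),(52,112),(20,115)):
        k=P[(P[:,0]>=lo)&(P[:,0]<hi)]; a=np.polyfit(k[:,0],k[:,1],1); print(lo,hi,k[:,1].mean().round(2),"angle deg",np.degrees(np.arctan(a[0])))
# rack views: tool x along world x, two offsets for stereo
for i,p in enumerate(([.55,.12,.22],[.55,.06,.22])):
    arm.movep(p,down(-np.pi/2)); im,c=shot(f"r{i}"); np.savez(f"pics/r{i}.npz",K=c[0],p=c[1],R=c[2])
    print(proj(c,N),arm.sense()["time_s"])
a,b=[cv2.imread(f"pics/r{i}.png") for i in(0,1)]
u,v=270,140; A=cv2.resize(a[v:v+130,u:u+130],None,fx=3,fy=3,interpolation=2)
u=200; B=cv2.resize(b[v:v+130,u:u+130],None,fx=3,fy=3,interpolation=2)
cv2.imwrite("pics/v4.png",np.hstack([A,B]))
```

```text
20 50 151.14 angle deg -6.78235943995965
52 112 146.56 angle deg -2.3065752753116344
20 115 147.98 angle deg -4.542873349485967
[313.05026216 209.58263648] 11.7333
[240.50718842 209.84324679] 12.1333
```

View pics/v4.png

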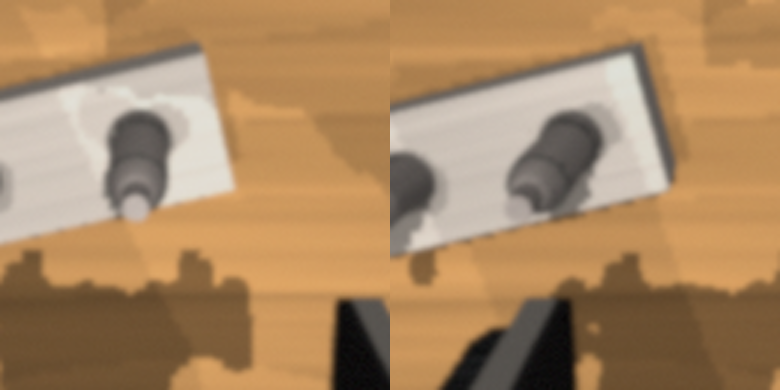

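The nose tip is at (315.3,209.3) in r0 and (244,208.7) in r1. I triangulate it, refine the nozzle from the brass mask, then grasp across the rack's narrow side.

Run:
```python
from m import *
L=lambda i:(lambda d:(d["K"],d["p"],d["R"]))(np.load(f"pics/r{i}.npz"))
r=[L(0),L(1)]; uv=[(315.3,209.3),(244,208.7)]
for i in(0,1): print("nose",ray(r[i],uv[i],.113).round(4))
Pm=[c[0]@np.hstack([c[2].T,(-c[2].T@c[1])[:,None]]) for c in r]
X=cv2.triangulatePoints(Pm[0],Pm[1],np.float64(uv[0]),np.float64(uv[1]))[:,0];print("tri",(X[:3]/X[3]).round(4))
# rack end corners (top face) from r0
for p in((205,52),(233,188)): print("corner",ray(r[0],(p[0]/3+270,p[1]/3+140),.035).round(4))
im=cv2.imread("pics/r1.png"); uvc=proj(r[1],C); print("pred collar px r1",uvc,"tip",proj(r[1],[*C[:2],.096]))
x,y=uvc.astype(int); h=cv2.cvtColor(im,cv2.COLOR_BGR2HSV)[y-25:y+30,x-25:x+45]
m=((h[...,1]>110)&(h[...,2]>60)).astype(np.uint8); n,l,s,cc=cv2.connectedComponentsWithStats(m)
for i in range(1,n):
    if s[i,4]>15: print(s[i]+[x-25,y-25,0,0,0],cc[i]+[x-25,y-25])
```

```text
nose [0.5409 0.1224 0.113 ]
nose [0.5416 0.1212 0.113 ]
tri [0.5398 0.1224 0.1087]
corner [0.5735 0.0988 0.035 ]
corner [0.5229 0.0877 0.035 ]
pred collar px r1 [445.67379652 196.94627043] tip [457.23173883 204.79138349]
[445 194  17  13 127] [452.73228346 200.28346457]
```

Run:
```python
from h import *
H=np.array([.5412,.1222]);R=down(.216)
arm.command_gripper(.06,80)
arm.movep([*H,.2],R)
print(arm.sense()["joint_pos"].round(2))
print(arm.move_l([*H,.061],feed=.1,until_force=8))
arm.command_gripper(0,80); s=arm.sense(); print(s["finger_gap"],s["gripper_force"],s["wrist_force"],s["position"])
arm.move_l([*H,.2],feed=.1); s=arm.sense(); print(s["finger_gap"],s["wrist_force"],s["time_s"])
T=np.array([.538,-.068])
arm.movep([*T,.22],R); s=arm.sense(); print(s["position"],s["time_s"])
im,c=shot("n1"); print(proj(c,[*T,.096]),proj(c,[*T,.07]),proj(c,[*T,.22-.045]))
sc=arm.camera("scene")[:,:,::-1]; cs=cam("scene"); u,v=proj(cs,[*T,.13]).astype(int); print(u,v)
cr=cv2.resize(sc[v-60:v+60,u-50:u+50],(375,450),interpolation=2)
cv2.imwrite("pics/v5.png",np.hstack([cv2.resize(im[100:400,180:460],(420,450)),cr]))
```

```text
[ 0.44  0.49 -0.98  1.83  0.46  1.07 -0.5 ]
False
0.017897277900278705 78.13842809060588 [ 0.41504831 -0.49482572  3.95363534] [0.54155643 0.12228493 0.06147849]
0.01795163463294983 [-0.06675318  0.02869145 -1.22165406] 17.2083
[ 0.53796258 -0.06619993  0.22001203] 18.0
[320.51012575 195.71751662] [320.52959165 188.63618847] [320.41994005 228.52537807]
327 155
```

View pics/v5.png

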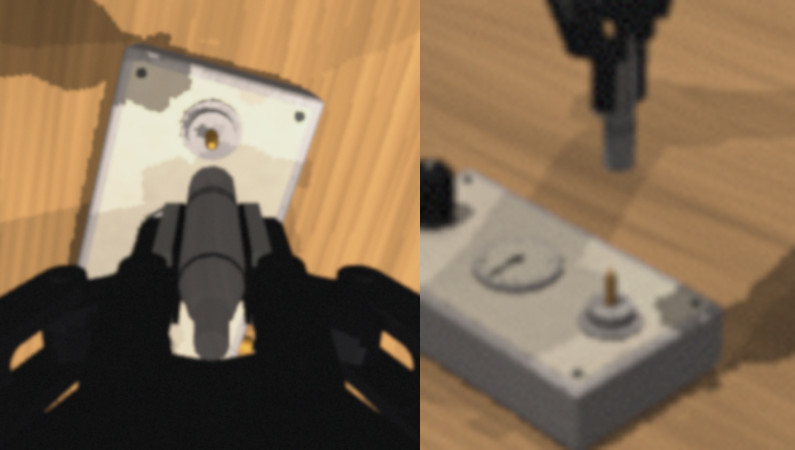

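The wrist view puts the spigot tip at (320.7,197.3), about 1.4 mm nearer the tool than assumed. The grip matches the prediction: the handpiece's rim centre is at about (320.7,228.5). In the scene crop the handpiece still sits slightly right of the spigot. I correct, descend to just above the tip and check again in the scene image.

Run:
```python
from h import *
R=down(.216)
arm.sleep(.3); s=arm.sense(); print(s["position"],s["wrist_force"])
T=np.array([.538,-.0690])
arm.move_l([*T,.165],R,feed=.1); arm.sleep(.4); s=arm.sense(); print(s["position"],s["tcp_rot"][:,2])
im,c=shot("n2")
sc=arm.camera("scene")[:,:,::-1]; cv2.imwrite("pics/s2.png",sc); cs=cam("scene"); u,v=proj(cs,[*T,.1]).astype(int); print(u,v)
B=cv2.resize(sc[v-40:v+35,u-30:u+30],(480,600),interpolation=2)
cv2.imwrite("pics/v6.png",np.hstack([B,cv2.resize(im[130:330,265:371],(318,600),interpolation=2)]))
hs=cv2.cvtColor(sc,cv2.COLOR_BGR2HSV); g=sc.max(2)
for r in range(v-30,v+25):
    row=slice(u-20,u+21); d=np.nonzero((hs[r,row,1]<90)&(g[r,row]<90))[0]; b=np.nonzero((hs[r,row,1]>110)&(hs[r,row,2]>60))[0]
    print(r,(d.min()+u-20,d.max()+u-20) if len(d) else "",end=";")
```

```text
[ 0.53808477 -0.06710342  0.21999729] [ 0.15223052  0.67354693 -0.73455881]
[ 0.53811924 -0.0690406   0.16527761] [ 5.09148775e-04 -1.99495283e-04 -9.99999850e-01]
327 165
135 (np.int64(322), np.int64(334));136 (np.int64(322), np.int64(334));137 (np.int64(322), np.int64(334));138 (np.int64(322), np.int64(334));139 (np.int64(322), np.int64(334));140 (np.int64(322), np.int64(334));141 (np.int64(322), np.int64(334));142 (np.int64(323), np.int64(333));143 (np.int64(322), np.int64(332));144 (np.int64(322), np.int64(331));145 (np.int64(322), np.int64(331));146 (np.int64(323), np.int64(331));147 (np.int64(324), np.int64(331));148 (np.int64(325), np.int64(331));149 (np.int64(325), np.int64(331));150 (np.int64(325), np.int64(331));151 (np.int64(325), np.int64(331));152 (np.int64(325), np.int64(331));153 (np.int64(325), np.int64(331));154 (np.int64(325), np.int64(331));155 (np.int64(325), np.int64(331));156 (np.int64(325), np.int64(331));157 (np.int64(325), np.int64(331));158 (np.int64(326), np.int64(331));159 (np.int64(326), np.int64(330));160 ;161 ;162 ;163 ;164 ;165 ;166 ;167 ;168 ;169 ;170 ;171 ;172 ;173 ;174 ;175 ;176 ;177 ;178 (np.int64(333), np.int64(333));179 (np.int64(332), np.int64(333));180 (np.int64(323), np.int64(334));181 (np.int64(324), np.int64(335));182 (np.int64(334), np.int64(334));183 ;184 ;185 (np.int64(342), np.int64(347));186 (np.int64(342), np.int64(347));187 (np.int64(342), np.int64(347));188 (np.int64(341), np.int64(347));189 (np.int64(339), np.int64(347));
```

View pics/v6.png

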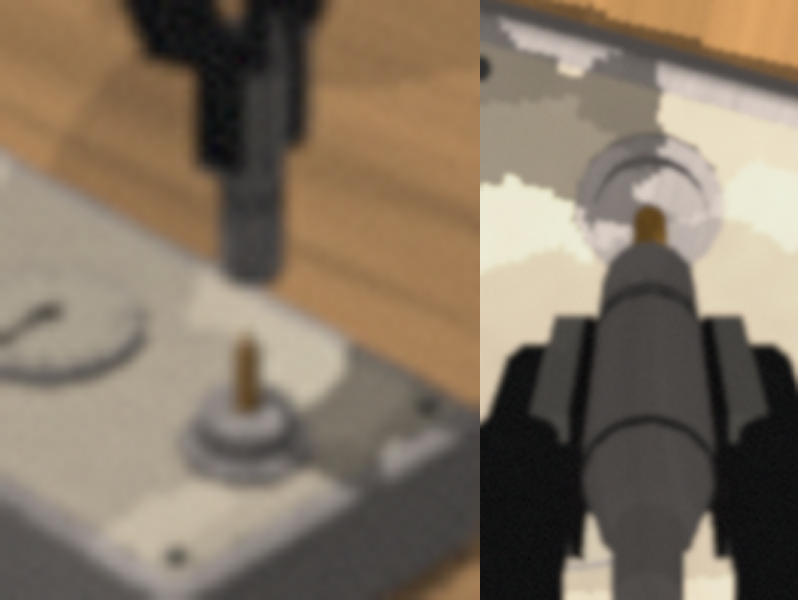

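In the scene crop the rim (251) is about 0.5 px right of the spigot (245) after the perspective correction. The wrist view shows both aligned sideways. I shift y by −1 mm and descend with force guarding.

Run:
```python
from h import *
T=np.array([.538,-.0700])
def rep(k):
    s=arm.sense(); print(k,s["position"].round(4),s["wrist_force"].round(2),s["ft_torque"].round(2),s["finger_gap"].round(4),round(s["time_s"],2)); return s
arm.move_l([*T,.150],feed=.05); arm.sleep(.3); rep("pre")
hit=arm.move_l([*T,.1275],feed=.03,until_force=3); s=rep(hit)
if not hit:
    arm.sleep(.3); rep("settled")
    hit=arm.move_l([*T,.1205],feed=.02,until_force=25); rep(hit); arm.sleep(.3); rep("mid")
```

```text
Traceback (most recent call last):
AttributeError: 'float' object has no attribute 'round'
```

```bash
cat >> h.py <<'E'
def rep(k):
    s=arm.sense(); print(k,s["position"].round(4),s["wrist_force"].round(2),s["ft_torque"].round(2),round(s["finger_gap"],4),round(s["time_s"],2)); return s
E
python3 - <<'E'
from h import *
T=np.array([.538,-.0700]); rep("pre")
hit=arm.move_l([*T,.1275],feed=.03,until_force=3); rep(hit)
if not hit:
    arm.sleep(.3); rep("settled")
    hit=arm.move_l([*T,.1205],feed=.02,until_force=25); rep(hit); arm.sleep(.3); rep("mid")
E
```

```text
pre [ 0.5381 -0.0699  0.1502] [-0.14 -0.16 -0.6 ] [ 0.03 -0.    0.04] 0.0182 20.35
False [ 0.5381 -0.0699  0.1276] [ 0.1   0.04 -1.1 ] [-0.08  0.02  0.04] 0.018 21.25
settled [ 0.538  -0.07    0.1276] [-0.23  0.38 -1.62] [-0.01  0.01 -0.02] 0.0179 21.55
False [ 0.5384 -0.07    0.121 ] [-1.08 -0.24  5.34] [-0.08  0.22  0.01] 0.0181 22.05
mid [ 0.5384 -0.0699  0.1211] [-0.76  0.11  5.65] [-0.07  0.17  0.02] 0.0179 22.35
```

The spigot is inside the socket and the spring is engaging with only small side forces. Now I press home.

Run:
```python
from h import *
s=rep("a"); p=s["position"]; T=np.array([.538,-.07]); z=.1205; 
while z>.109:
    z-=.0007; arm.move_l([*T,z],feed=.01); arm.sleep(.15); s=rep(round(z,4))
    if s["wrist_force"][2]>17: break
arm.sleep(.6); rep("hold")
```

```text
a [ 0.5384 -0.0699  0.1211] [-0.76  0.11  5.65] [-0.07  0.17  0.02] 0.0179 22.35
0.1198 [ 0.5384 -0.07    0.1204] [-1.33  0.64  5.52] [-0.07  0.26  0.01] 0.0178 22.75
0.1191 [ 0.5384 -0.07    0.1198] [-0.8  -0.56  5.66] [-0.08  0.29 -0.02] 0.0181 23.15
0.1184 [ 0.5384 -0.0699  0.1191] [-2.06  0.24  5.93] [-0.05  0.29  0.04] 0.0177 23.55
0.1177 [ 0.5385 -0.0699  0.1185] [-1.44 -0.93  7.58] [-0.08  0.34 -0.01] 0.018 23.95
0.117 [ 0.5385 -0.0699  0.1179] [-1.81 -0.73  7.54] [-0.16  0.37  0.01] 0.0185 24.35
0.1163 [ 0.5385 -0.0699  0.1172] [-2.14 -0.22  7.82] [-0.15  0.4   0.03] 0.0177 24.75
0.1156 [ 0.5385 -0.0699  0.1166] [-1.86  0.19  6.83] [-0.12  0.38 -0.02] 0.0179 25.15
0.1149 [ 0.5386 -0.0699  0.1164] [-2.78 -1.08 12.82] [-0.14  0.78  0.01] 0.0179 25.55
0.1142 [ 0.5387 -0.0699  0.1164] [-5.14 -1.51 17.28] [-0.18  1.08  0.05] 0.0177 25.95
hold [ 0.5386 -0.0699  0.1164] [-4.87 -1.59 17.99] [-0.24  1.16 -0.05] 0.0181 26.55
```

Run:
```python
from h import *
arm.move_l([.5374,-.07,.1141],feed=.01); arm.sleep(.5); s=rep("relieve"); print(s["tcp_rot"][:,2].round(4))
sc=arm.camera("scene")[:,:,::-1]; im=arm.camera("wrist")[:,:,::-1]; u,v=327,165
cv2.imwrite("pics/v7.png",np.hstack([cv2.resize(sc[v-45:v+35,u-50:u+50],None,fx=4.5,fy=4.5,interpolation=2),cv2.resize(im[130:330,240:400],(288,360))]))
```

```text
relieve [ 0.5386 -0.0699  0.1164] [-3.2  -1.42 16.15] [-0.22  0.87 -0.  ] 0.0181 27.3
[ 0.0022 -0.0016 -1.    ]
```

View pics/v7.png

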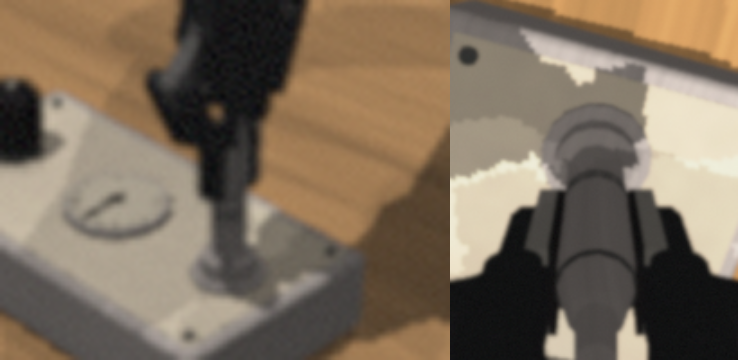

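The handpiece stands upright on the collar, with its rim at about (228,270) in the crop and the spigot fully covered. Add a little push for margin and hand in.

Run:
```python
from h import *
arm.move_l([.5374,-.07,.1134],feed=.01); arm.sleep(.5); s=rep("final"); print(s["tcp_rot"][:,2].round(4))
if 15<s["wrist_force"][2]<32: print(arm.finish_job())
```

```text
final [ 0.5386 -0.0699  0.1163] [-5.84 -0.61 20.12] [-0.34  1.31 -0.03] 0.0184 28.15
[ 0.0022 -0.0023 -1.    ]
the job is handed in; nothing more can be done
None
```

The job is handed in at 28 s: the gauge needle is on the bold mark (within about 1°), and the gripper is holding the straight handpiece upright, pressed onto the collar with about 20 N.

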